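# Check a file's teeth under the folding bench lamp

### The arm

A 6-joint arm with a two-finger parallel gripper is mounted at the origin on the work surface. World frame = base frame: x ahead of the robot, y to its left, z up, the work surface at z = 0. Lengths are in m, angles in rad, forces in N, time in s.
With the tool pointing down it reaches from about 0.325 to 0.775 m from the base axis. Payload 5.5 kg.
Tool frame: the origin (TCP) lies between the finger pads; the fingertips stand 8 mm ahead of it and the grasp point (between the pads) lies 11 mm behind it (tcp_to_tips is the distance from the TCP to the fingertips, in m); z points along the fingers, y is the line along which they close (so a half turn about z gives the same grasp; the last joint's range is limited). The gripper opens to 88 mm and grips with 3 to 60 N. Pads are 20 mm wide; open, the fingers measure 115 mm over their backs; the gripper's body (75 mm by 178 mm) begins 61 mm behind the grasp point.
Start: joints at [-1.187, 0.091, 1.231, -0, 1.82, -0.057], TCP at [0.256, -0.543, 0.231] pointing down, gripper open.
Joint ranges: [-2.87, 2.87], [-0.86, 2.18], [0.17, 2.46], [-1.51, 4.65], [0.06, 2.69], [-2.65, 2.65]. Speed limits (rad/s): [2.57, 2.57, 3.01, 3.14, 3.14, 3.14].

### API

Orientations are given as a unit quaternion [w, x, y, z].
In Python, from bench import * gives the robot as it stands. Calls block until the motion is done:
- move_to(position, orientation): joint-space move of the TCP to a pose.
- move_l(position, speed=0.15, orientation=None): straight line of the TCP; orientation=None keeps the orientation; speed is the mean speed in m/s.
- movej(angles): joint-space move.
- gripper_open() and close(): open the fingers fully, or close them until they stop; the grip force is fixed at half the most.
- hold(seconds).
- inverse_kinematics(position, orientation): joint angles nearest the present ones, or None.
- state(): the state.
- get_image(name): name is "scene" or "top"; returns a dict with "frame" (400x640x3 uint8, blue, green, red), "depth" (400x640 float32, m along the optical axis (not along the pixel's ray), 0 where there is no reading), "camera_matrix" (3x3 intrinsics, pixels), "view" (4x4, takes a point from world to camera coordinates). Camera axes: x right, y up, looking along -z (the intrinsics and any distortion apply to the point x, -y, -z); pixel columns grow to the right and rows downward; lengths in m; the calibration is good to about 2 mm. A picture is of the moment at which its call begins.
A pose or a line that the arm cannot do raises IKError and nothing moves.
- job_done(): hands the job in; it is judged then, once.
The state is a dict: "time": time; "joint_pos": joint angles; "dq": joint speeds; "joint_torque": joint torques, N m; "ee_pos": TCP position; "ee_rot": TCP orientation; "ft_force": force on the tool from outside, world axes, zero at the start; "moment": the same for the moment, N m; "finger_gap": finger opening in m; "finger_force": force on a finger pad.
Only numpy, scipy, OpenCV 4.12 (cv2) and the standard library are available. Lean on these libraries where they do the work, as an engineer would, in place of code of your own. Each camera call takes 0.05 s, during which the arm holds its last target. There are 200 camera calls.

### The job

Raise the light panel of the folding bench lamp to 50 degrees from its closed, level position and let go so that it stays there by itself. Then draw the long file with the flat-sided wooden handle out of the slanted tool block and hold it up in front of the raised panel, level and side-on to the lamp (its length running along the panel's front edge), 20 to 25 cm above the bench and clear of everything. Finish while still holding it there, motionless, and leave the graver in the block and the wax block, jar and tin where they stand.

Things in the scene. Friction and masses are not known exactly. Their poses are not given: they have to be found in the camera images.
- lamp: folding bench lamp, fixed to the bench: grey base 150 (x) x 200 (y) x 54 mm high, with an aluminium light panel folded down on it. Origin under the centre of the base on the bench; x axis level, pointing from the front edge to the hinge (away from the robot; the lamp's front is its -x side); y axis level, along the front edge; z up
- lamp_panel (a joint): angle of the light panel in rad: 0 = closed and level, grows as its front edge is raised; 50 degrees = 0.873; the stop is at 1.5. Starts at 0 to 0.15. Stiff friction hinge: the panel stays wherever it is left; raising it takes about 5 to 6 N at the tab
- lamp_hinge (a point): middle of the panel's hinge axis, which runs along the lamp's y, at the lamp's back, 61 mm above the bench, 70 mm behind the lamp's origin; axes as lamp
- panel_tab (a point): grip point of the tab on the middle of the panel's front edge, 175 mm from the hinge axis. Panel: plate 142 x 200 x 12 mm; tab: flat tongue in its plane, 24 mm wide (y), 12 mm thick, standing out 45 mm from the plate's front edge; this point is at its mid-thickness, 30 mm out from that edge. Free air below it to the bench (55 mm when closed). Moves with the panel
- holder: dark wooden tool block fixed to the bench, about 170 mm wide (y), 150 mm deep, 115 mm high, with two sockets 80 mm apart side by side, both leaning 50 degrees from upright towards the block's +x (away from the robot). Origin on the bench, x level in the direction of the lean, y level across the block. One socket holds the file, the other the graver, in either order
- file: flat file in a socket. Origin at the shoulder between handle and blade, which rests on the socket's mouth 94 mm above the bench; z along its length to the handle's end (at first up and away from the robot, 50 degrees from upright), y level, across the block. Blade: dark steel 6 (x) x 18 (y) mm, 92 mm long along -z, loose in the 9 x 21 mm socket: draw it 95 mm or more along +z to free it
- file_grip (a point): middle of the file's handle, 55 mm from the shoulder; axes as file. The handle is a light wood bar, square 24 x 24 mm, from the shoulder to 110 mm along +z, with a 10 mm brass ferrule at the shoulder. File mass 0.11 to 0.23 kg, centre of mass near the shoulder
- graver: the other tool in the block, to be left there: short mushroom-shaped round wooden handle, 58 mm long and up to 34 mm across; same origin and axes as the file
- wax: pale wax block 75 x 50 x 30 mm lying on the bench; origin under its centre; bystander
- jar: small jar with a white lid, 60 mm across, 62 mm tall; origin under its centre; bystander
- tin: flat round tin, dark side and pale top, 72 mm across, 35 mm tall; origin under its centre; bystander
Not all that is in view belongs to the job. What is shaped like the file but purple or red is not meant.

How it is judged:
On the way, in this order (a step that is already met when the one before it is completed fails the run):
1. the panel stands by itself at 50 degrees (within 8 degrees), let go (value of joint lamp_panel between 0.733 and 1.012 rad and contact force between the fingers and lamp below 0.1 N and velocity of joint lamp_panel between -0.05 and 0.05 rad/s), for 0.3 s.
2. the file is drawn out of the block in the fingers (distance of file from where it was at the start of the episode above 0.09 m and contact force between the fingers and file above 0.5 N), for 0.2 s.
At the end, for the whole second after the job is handed in: Panel at 50 +- 8 degrees; fingers hold the file still, its shoulder 16 to 30 cm up, 5 to 28 cm in front of the lamp's origin, within 13 cm of its middle sideways, level within 11 and along the front edge within 17 degrees, touching neither lamp nor block (value of joint lamp_panel between 0.733 and 1.012 rad and height (world z) of file between 0.16 and 0.3 m and angle between file's own z axis and vertical between 1.37 and 1.77 rad and angle between the z axis of file and the y axis of lamp, either way round below 0.3 rad and x of file in the frame of lamp between -0.28 and -0.05 m and y of file in the frame of lamp between -0.13 and 0.13 m and contact force between the fingers and file above 0.5 N and contact force between file and lamp below 0.1 N and contact force between file and holder below 0.1 N and linear speed of file below 0.03 m/s and angular speed of file below 0.15 rad/s); the arm keeps its last pose, push and grip.
It fails at once if a bystander on the bench is shifted by more than 3 cm (distance of any of wax, jar, tin from where it was at the start of the episode above 0.03 m).
It fails at once if the graver comes out of its place in the block (moved by more than 2 cm) (distance of graver from where it was at the start of the episode above 0.02 m).
It also fails if it takes over 61 s, if anything falls off the work surface, if the arm or the gripper's body presses on something with over 40 N, if the wrist force passes 120 N, or if a joint passes its speed limit or range.

## Working session

There is one attempt and no reset: what is moved stays moved. The work goes in short steps, each a Python script; the robot and the scene stay as the last script left them, time stands still between calls to the robot, and variables do not carry over. Pictures are saved under pics/ and viewed, at most 10 in all, crops included, and the job is handed in when it is done.

```bash
ls; mkdir -p pics; python3 - <<'E'
from bench import *
import cv2,numpy as np
for n in("scene","top"):
    d=get_image(n); cv2.imwrite(f"pics/{n}0.png",d["frame"]); np.savez(f"{n}0.npz",**{k:d[k] for k in("frame","depth","camera_matrix","view")})
    print(n,np.round(d["camera_matrix"],1).tolist(),np.round(d["view"],3).tolist(),(d["depth"]>0).mean(),[k for k in d])
s=state();print(s)
E
```

```text
pics
scene [[366.3, 0.0, 316.3], [0.0, 366.3, 199.7], [0.0, 0.0, 1.0]] [[0.65, 0.76, -0.013, -0.447], [-0.617, 0.538, 0.575, 0.232], [0.444, -0.365, 0.818, -1.147], [0.0, 0.0, 0.0, 1.0]] 0.99571484375 ['frame', 'depth', 'camera_matrix', 'view']
top [[478.6, 0.0, 329.6], [0.0, 478.6, 198.2], [0.0, 0.0, 1.0]] [[0.028, -0.999, 0.028, 0.074], [0.99, 0.032, 0.141, -0.598], [-0.141, 0.023, 0.99, -1.348], [0.0, 0.0, 0.0, 1.0]] 0.99579296875 ['frame', 'depth', 'camera_matrix', 'view']
{'time': 0.1, 'joint_pos': array([-1.18672608e+00,  9.17702878e-02,  1.23173909e+00,  4.92071288e-06,
        1.81978540e+00, -5.67215266e-02]), 'dq': array([ 0.00018501, -0.00062031, -0.00333339,  0.00201986, -0.0002213 ,
       -0.00053804]), 'joint_torque': array([ 2.97987026e-03, -4.47857344e+01, -4.07571030e+01,  6.99343323e-02,
        2.83893541e-02, -1.24232056e-04]), 'ee_pos': array([ 0.25589089, -0.54242962,  0.22964278]), 'ee_rot': array([-8.40077622e-04,  9.75810494e-01,  2.18616460e-01, -1.36322997e-04]), 'ft_force': array([ 0.61147259, -0.28800857,  0.55057898]), 'moment': array([ 0.03099952, -0.02430492,  0.01353074]), 'finger_force': 0.0, 'finger_gap': 0.08799104704489678}
```

View pics/scene0.png

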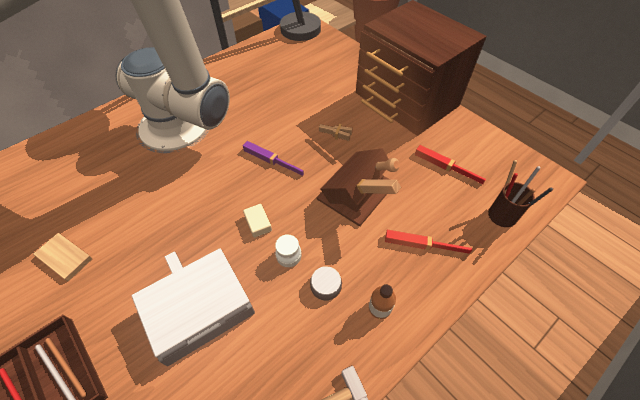

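View pics/top0.png

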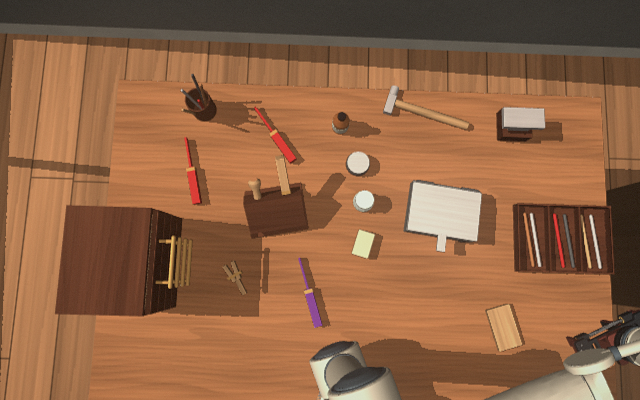

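Top view: the lamp is at (443,212) with its tab at (441,243). The tool block is at (276,210), with two handles: a long straight bar at (283,175) and a short knobbed one at (256,188). Wax (364,244), jar (364,201) and tin (357,163) stand between them. Candidates for the file are the bar in the block, the red ones at (275,135) and (193,172), and the purple one at (311,293). Only the wood-coloured bar in the block fits, and I'll check that in an enlarged crop.

```bash
cat > h.py <<'E'
import numpy as np,cv2
from scipy.spatial.transform import Rotation as R
def cloud(d):
    """HxWx3 world points from depth"""
    K=d["camera_matrix"];V=d["view"];z=d["depth"];v,u=np.mgrid[:z.shape[0],:z.shape[1]]
    x=(u-K[0,2])/K[0,0]*z;y=(v-K[1,2])/K[1,1]*z
    return (np.stack([x,-y,-z],-1)-V[:3,3])@V[:3,:3]
def quat(z,y):
    """wxyz for tool z axis and closing axis y"""
    z=np.array(z,float);z/=np.linalg.norm(z);y=np.array(y,float);y-=z*(y@z);y/=np.linalg.norm(y)
    q=R.from_matrix(np.c_[np.cross(y,z),y,z]).as_quat();return q[[3,0,1,2]]
E
python3 - <<'E'
from h import *
a=np.load("scene0.npz");t=np.load("top0.npz")
c1=cv2.resize(a["frame"][135:235,305:425],None,fx=4,fy=4,interpolation=2)
c2=cv2.resize(t["frame"][145:245,235:315],None,fx=4,fy=4,interpolation=2)
cv2.imwrite("pics/crop.png",np.hstack([c1,c2]))
for n,d in(("scene",a),("top",t)):
    P=cloud(d);f=d["frame"]
    hsv=cv2.cvtColor(f,cv2.COLOR_BGR2HSV)
    print(n,"bench z",np.median(P[300:330,300:330,2]) )
    for nm,(u,v) in (dict(tabs=(441,243),pan=(443,212),filetop=(282,165),filelow=(286,188),blk=(276,215),grav=(256,183),wax=(364,244),jar=(364,201),tin=(357,163)) if n=="top" else dict(tab=(174,263),pan=(190,300),file=(375,186),fend=(392,187),jar=(288,242),grav=(390,164),wax=(256,220))).items():
        print(nm,hsv[v,u],P[v,u].round(3))
    # white panel
    m=((hsv[...,1]<50)&(hsv[...,2]>120)&(P[...,2]>.045)&(P[...,2]<.12)).astype(np.uint8)
    k,l,s,cc=cv2.connectedComponentsWithStats(m);u,v=(443,212) if n=="top" else (190,300)
    Q=P[l==l[v,u]];print("panel",len(Q),Q.min(0),Q.max(0));r=cv2.minAreaRect(Q[:,:2].astype(np.float32));print(r,cv2.boxPoints(r).round(3).tolist())
    mm=Q[:,2]>0; A=np.c_[Q,np.ones(len(Q))];co=np.linalg.lstsq(np.c_[Q[:,:2],np.ones(len(Q))],Q[:,2],rcond=None)[0];print("plane",co)
E
```

```text
scene bench z 0.0001252512674414782
tab [ 17  20 249] [ 0.476 -0.222  0.078]
pan [ 18  19 248] [ 0.569 -0.237  0.071]
file [ 13 130 131] [0.644 0.213 0.142]
fend [ 13 134 179] [0.682 0.222 0.168]
jar [ 30  12 249] [ 0.59  -0.     0.062]
grav [ 13 131 200] [0.619 0.29  0.137]
wax [ 26  52 248] [ 0.473 -0.013  0.029]
panel 7178 [ 0.4498732  -0.34091346  0.04988666] [ 0.65384321 -0.12816413  0.08295004]
((0.5465083718299866, -0.23197847604751587), (0.19847090542316437, 0.19232098758220673), 82.30703735351562) [[0.43799999356269836, -0.31700000166893005], [0.6290000081062317, -0.34299999475479126], [0.6549999713897705, -0.1469999998807907], [0.46399998664855957, -0.12099999934434891]]
plane [-0.08523752  0.01105784  0.12289866]
top bench z 0.0015523578104444376
tabs [ 18  34 224] [ 0.473 -0.223  0.081]
pan [ 20  33 223] [ 0.562 -0.232  0.07 ]
filetop [ 15 126 205] [0.663 0.224 0.163]
filelow [ 15 126 202] [0.608 0.214 0.119]
blk [ 10 159  88] [0.537 0.242 0.079]
grav [ 14 125 188] [0.616 0.294 0.137]
wax [ 30  59 224] [ 0.466 -0.012  0.028]
jar [ 39  14 230] [ 0.588 -0.007  0.057]
tin [ 20  33 223] [0.703 0.014 0.036]
panel 3585 [ 0.45046517 -0.34339376  0.04506441] [ 0.65212051 -0.12757666  0.08746949]
((0.5457894206047058, -0.23267894983291626), (0.2002859115600586, 0.19095468521118164), 82.3562240600586) [[0.43799999356269836, -0.3190000057220459], [0.6269999742507935, -0.3449999988079071], [0.6539999842643738, -0.1459999978542328], [0.46399998664855957, -0.12099999934434891]]
plane [-0.07372003  0.00478915  0.11523062]
```

View pics/crop.png

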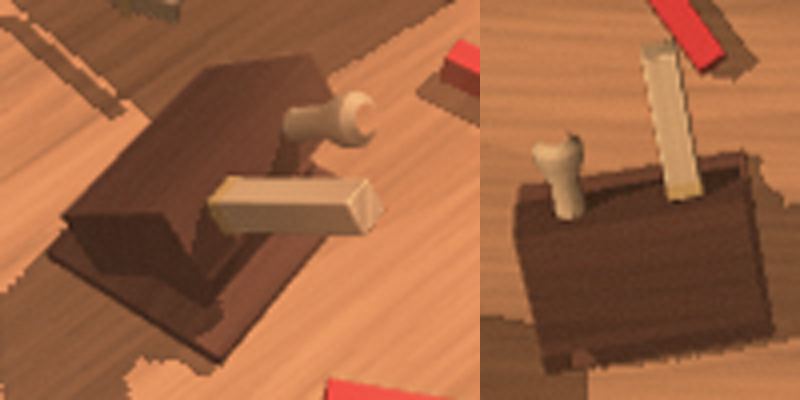

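The crop confirms it: the square, flat-sided light wood bar with the ferrule is the file, and the knobbed round one is the graver. Next I fit the file and check IK for the whole plan.

```bash
cat >> h.py <<'E'
x_=np.array([.991,-.134,0]);y_=np.array([.134,.991,0]);z_=np.array([0,0,1.]);LO=np.array([.572,-.2355,0]);H=LO+.07*x_+.061*z_
def tabpose(a,a0=.08,pitch=0.70,back=0.0):
    """TCP pose gripping tab at panel angle a (tool rotates with panel), backed off along tool z"""
    g=H+.175*(-np.cos(a)*x_+np.sin(a)*z_);p=pitch+(a-a0);t=np.cos(p)*x_-np.sin(p)*z_
    return g+(.011-back)*t,quat(t,y_)
E
python3 - <<'E'
from h import *
from bench import *
for n,box in(("top",(268,155,298,202)),("scene",(345,165,402,205))):
    d=np.load(n+"0.npz");P=cloud(d);hsv=cv2.cvtColor(d["frame"],cv2.COLOR_BGR2HSV)
    u0,v0,u1,v1=box;m=np.zeros(P.shape[:2],bool);m[v0:v1,u0:u1]=1
    m&=(P[...,2]>.095)&(P[...,2]<.21)&(hsv[...,2]>120)&(hsv[...,1]<150)
    k,l,s,c=cv2.connectedComponentsWithStats(m.astype(np.uint8));i=1+s[1:,4].argmax();Q=P[l==i]
    print(n,len(Q),"range",Q.min(0).round(3),Q.max(0).round(3),"box",s[i])
    w=np.linalg.svd(Q-Q.mean(0))[2][0];w*=np.sign(w[2]);yaw=np.arctan2(w[1],w[0])
    print("mean",Q.mean(0).round(4),"axis",w.round(3),"tilt",np.degrees(np.arccos(w[2])),"yaw",np.degrees(yaw),"len",np.ptp(Q@w))
    m2=(P[...,2]>.035)&(P[...,2]<.125)&(hsv[...,2]<130)&(P[...,0]>.42)&(P[...,0]<.7)&(P[...,1]>.12)&(P[...,1]<.38)
    B=P[m2];print("block rect",cv2.minAreaRect(B[:,:2].astype(np.float32)))
    # file axes: extent in each direction using yaw
    for yw in (np.radians(8),np.radians(10)):
        fz=np.array([.766*np.cos(yw),.766*np.sin(yw),.643]);fy=np.array([-np.sin(yw),np.cos(yw),0]);fx=np.cross(fy,fz)
        print([np.percentile(Q@e,[2,50,98]).round(4).tolist() for e in(fx,fy,fz)])
for p in(.5,.6,.7,.8):
    print(p,[ (lambda q:None if q is None else np.round(q,2).tolist())(inverse_kinematics(*tabpose(a,pitch=p,back=b))) for a,b in((.08,.08),(.08,0),(.5,0),(.873,0),(.873,.08))])
E
```

```text
top 322 range [0.6   0.206 0.109] [0.689 0.244 0.176] box [275 156  15  36 322]
mean [0.6437 0.2248 0.1438] axis [0.796 0.162 0.583] tilt 54.35507190829192 yaw 11.495680443906076 len 0.10194304322108383
block rect ((0.566837728023529, 0.2502513527870178), (0.13807794451713562, 0.16003361344337463), 11.718877792358398)
[[0.3128, 0.319, 0.3389], [0.1209, 0.1331, 0.1452], [0.5527, 0.6063, 0.6494]]
[[0.3153, 0.3217, 0.3416], [0.098, 0.1098, 0.1215], [0.5559, 0.6095, 0.6526]]
scene 451 range [0.595 0.206 0.096] [0.692 0.245 0.173] box [359 179  42  15 451]
mean [0.6554 0.2238 0.1462] axis [0.831 0.159 0.533] tilt 57.79817020572614 yaw 10.864394982779121 len 0.11099280887781748
block rect ((0.5714379549026489, 0.2522708773612976), (0.14599475264549255, 0.16350457072257996), 11.79587173461914)
[[0.3169, 0.321, 0.3421], [0.121, 0.1277, 0.1468], [0.5525, 0.6192, 0.6495]]
[[0.3195, 0.3236, 0.3447], [0.0983, 0.1036, 0.1226], [0.5556, 0.6224, 0.6528]]
0.5 [None, None, [-0.69, -0.61, 2.11, 0.37, 1.1, -2.21], [-0.53, -0.21, 1.62, 0.11, 1.47, -1.96], [-0.55, -0.25, 1.52, 0.11, 1.61, -1.96]]
0.6 [None, None, [-0.65, -0.53, 2.02, 0.29, 1.18, -2.14], [-0.5, -0.12, 1.54, 0.06, 1.56, -1.94], [-0.51, -0.15, 1.42, 0.07, 1.71, -1.94]]
0.7 [None, [-0.83, -0.79, 2.43, 0.68, 0.9, -2.53], [-0.62, -0.45, 1.94, 0.21, 1.26, -2.08], [-0.48, -0.04, 1.45, 0.03, 1.66, -1.92], [-0.49, -0.04, 1.31, 0.03, 1.8, -1.92]]
0.8 [None, [-0.78, -0.73, 2.35, 0.55, 0.94, -2.41], [-0.59, -0.37, 1.86, 0.15, 1.34, -2.03], [-0.46, 0.05, 1.36, -0.01, 1.76, -1.9], [-0.46, 0.06, 1.2, -0.01, 1.9, -1.9]]
```

```bash
cat >> h.py <<'E'
yw=np.radians(11.5);fz=np.array([.766*np.cos(yw),.766*np.sin(yw),.643]);fy=np.array([-np.sin(yw),np.cos(yw),0]);fx=np.cross(fy,fz)
E
python3 - <<'E'
from h import *
from bench import *
for n,box in(("top",(268,155,298,202)),("scene",(345,165,402,205))):
    d=np.load(n+"0.npz");P=cloud(d);hsv=cv2.cvtColor(d["frame"],cv2.COLOR_BGR2HSV)
    u0,v0,u1,v1=box;m=np.zeros(P.shape[:2],bool);m[v0:v1,u0:u1]=1
    m&=(P[...,2]>.095)&(P[...,2]<.21)&(hsv[...,2]>120)&(hsv[...,1]<150)
    Q=P[m];print([np.percentile(Q@e,[1,50,99]).round(4).tolist() for e in(fx,fy,fz)])
P=1.1
f=lambda q:None if q is None else np.round(q,2).tolist()
for a,b in((.08,.1),(.08,0),(.5,0),(.89,0),(.89,.08)): print(f(inverse_kinematics(*tabpose(a,pitch=P,back=b))))
S=.332*fx+.109*fy+.5425*fz
S+=fy*(0);print("shoulder",S)
for s in(1,-1):
  for e in(0,.12):
    for b in (0,.08):
      print(s,e,b,f(inverse_kinematics(S+(.055+e)*fz+(.011-b)*fx,quat(fx,s*fy))))
for s in (1,-1):
  sh=LO-.17*x_-s*.03*y_+.225*z_
  print("final",s,f(inverse_kinematics(sh+s*.055*y_-.011*z_,quat(-z_,s*x_))),f(inverse_kinematics(sh+s*.055*y_-.011*z_,quat(-z_,-s*x_))))
E
```

```text
[[0.3164, 0.3234, 0.3444], [0.0801, 0.0922, 0.1037], [0.5549, 0.6112, 0.6554]]
[[0.321, 0.327, 0.3468], [0.0801, 0.0891, 0.167], [0.5467, 0.615, 0.6552]]
[-0.72, -0.67, 2.05, 0.26, 1.36, -2.16]
[-0.65, -0.5, 2.1, 0.25, 1.13, -2.15]
[-0.5, -0.12, 1.61, 0.02, 1.6, -1.94]
[-0.41, 0.32, 1.08, -0.1, 2.06, -1.89]
[-0.4, 0.42, 0.83, -0.11, 2.22, -1.89]
shoulder [0.59467191 0.2322204  0.0945155 ]
1 0 0 [0.36, -0.21, 1.86, -0.14, 0.81, -1.35]
1 0 0.08 [0.38, -0.4, 1.9, -0.14, 0.96, -1.35]
1 0.12 0 [0.34, -0.01, 1.53, -0.11, 0.93, -1.4]
1 0.12 0.08 [0.35, -0.15, 1.56, -0.11, 1.05, -1.4]
-1 0 0 [0.36, -0.21, 1.86, -0.14, 0.81, 1.79]
-1 0 0.08 [0.38, -0.4, 1.9, -0.14, 0.96, 1.79]
-1 0.12 0 [0.34, -0.01, 1.53, -0.11, 0.93, 1.74]
-1 0.12 0.08 [0.35, -0.15, 1.56, -0.11, 1.05, 1.74]
final 1 [-0.51, -0.32, 1.64, -0.0, 1.82, -0.37] None
final -1 None [-0.61, -0.28, 1.6, -0.0, 1.81, -0.47]
```

```bash
sed -i 's/pitch=0.70/pitch=1.1/' h.py; cat >> h.py <<'E'
S=.332*fx+.092*fy+.5435*fz
def snap(n,f):
    from bench import get_image
    d=get_image(n);cv2.imwrite(f"pics/{f}.png",d["frame"]);np.savez(f+".npz",**{k:d[k] for k in("frame","depth","camera_matrix","view")});return d
E
python3 - <<'E'
from h import *
from bench import *
move_to(*tabpose(.08,back=.10))
s=state();print(s["time"],s["ee_pos"],s["ft_force"])
p,q=tabpose(.08);move_l(p,.08,q)
s=state();print(s["time"],s["ee_pos"],p,s["ft_force"],s["moment"])
snap("scene","a1")
cv2.imwrite("pics/a1c.png",cv2.resize(cv2.imread("pics/a1.png")[200:380,90:290],None,fx=3,fy=3,interpolation=2))
E
```

```text
1.925 [ 0.42852992 -0.21647161  0.15469046] [0.3866038  0.58116194 0.05611197]
3.325 [ 0.47363575 -0.22240612  0.06592396] [ 0.47344432 -0.2221736   0.06518179] [0.63301768 0.11962089 0.68167326] [ 0.14424091  0.09041887 -0.01445887]
```

View pics/a1c.png

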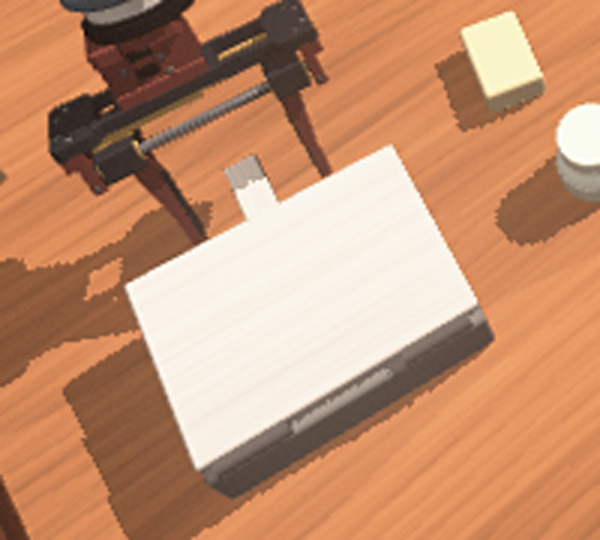

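The fingers straddle the tab (crop 245,185), roughly centred, with no contact. I'll close and swing the panel up.

```bash
python3 - <<'E'
from h import *
from bench import *
close();s=state();print(s["time"],s["finger_gap"],s["finger_force"],s["ft_force"])
for a in np.linspace(.08,.885,9)[1:]:
    p,q=tabpose(a);move_l(p,.06,q);s=state();print(round(s["time"],2),s["ft_force"].round(1),s["finger_gap"].round(4))
d=snap("scene","a2")
gripper_open();hold(.2);p,q=tabpose(.885,back=.10);move_l(p,.12,q);hold(.3)
d=snap("scene","a3");P=cloud(d);hsv=cv2.cvtColor(d["frame"],cv2.COLOR_BGR2HSV)
L=np.stack([(P-LO)@e for e in(x_,y_,z_)],-1)
m=(hsv[...,1]<60)&(hsv[...,2]>90)&(abs(L[...,0])<.13)&(abs(L[...,1])<.095)&(L[...,2]>.075)&(L[...,2]<.23)
Q=L[m];c=np.linalg.svd(Q-np.median(Q,0),full_matrices=False)[2][2];print(len(Q),c,Q.min(0),Q.max(0),"angle",np.degrees(np.arctan2(abs(c[0]),abs(c[2]))),state()["time"])
E
```

```text
4.375 0.02415671309228298 29.9999937415123 [ 0.8084942  -5.23994482 -2.6756525 ]Traceback (most recent call last):
  File "<stdin>", line 5, in <module>
AttributeError: 'float' object has no attribute 'round'
```

```bash
python3 - <<'E'
from h import *
from bench import *
for a in np.linspace(.08,.885,9)[2:]:
    p,q=tabpose(a);move_l(p,.06,q);s=state();print(round(s["time"],2),s["ft_force"].round(1),s["finger_gap"])
d=snap("scene","a2")
gripper_open();hold(.2);p,q=tabpose(.885,back=.10);move_l(p,.12,q);hold(.3)
d=snap("scene","a3");P=cloud(d);hsv=cv2.cvtColor(d["frame"],cv2.COLOR_BGR2HSV)
L=np.stack([(P-LO)@e for e in(x_,y_,z_)],-1)
m=(hsv[...,1]<60)&(hsv[...,2]>90)&(abs(L[...,0])<.13)&(abs(L[...,1])<.095)&(L[...,2]>.075)&(L[...,2]<.23)
Q=L[m];c=np.linalg.svd(Q-np.median(Q,0),full_matrices=False)[2][2];print(len(Q),c,Q.min(0),Q.max(0),"angle",np.degrees(np.arctan2(abs(c[0]),abs(c[2]))),state()["time"])
E
```

```text
5.24 [-0.4 -6.5  1. ] 0.023727861387464962
5.67 [ 0.4 -6.1  0.2] 0.023826828308677526
6.11 [ 0.7 -6.3 -0.8] 0.023935475750019978
6.54 [-0.2 -6.6 -0.4] 0.02400475017308595
6.97 [-0.1 -6.1 -2.2] 0.023873363097401363
7.41 [-1.8 -6.4 -2.4] 0.023764515480713216
7.84 [-2.8 -6.3 -4.1] 0.02379238891076392
7445 [ 0.77150609 -0.00094481  0.63622124] [-0.05579379 -0.09494568  0.07501399] [0.0647661  0.09499292 0.21256643] angle 50.489358654875716 10.5083
```

View pics/a3.png

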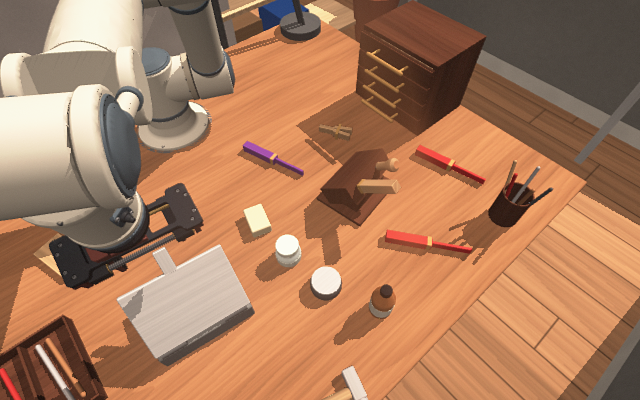

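The panel stands alone at 50.5° with the gripper clear of it. Next is the file.

```bash
python3 - <<'E'
from h import *
from bench import *
p=state()["ee_pos"];move_l(p+[-.03,.04,.08],.15)
G=S+.056*fz;q=quat(fx,fy)
move_to(G-.10*fx,q);move_l(G-.03*fx,.12,q)
s=state();print(s["time"],s["ee_pos"],s["joint_pos"].round(2))
d=snap("top","b1");e=snap("scene","b2")
c=cv2.resize(d["frame"][140:240,230:330],None,fx=4,fy=4,interpolation=2);c2=cv2.resize(e["frame"][130:230,320:420],None,fx=4,fy=4,interpolation=2)
cv2.imwrite("pics/b.png",np.hstack([c,c2]))
E
```

```text
13.6167 [0.62221771 0.22024635 0.15462682] [ 0.33 -0.32  1.89 -0.11  0.88 -1.4 ]
```

View pics/b.png

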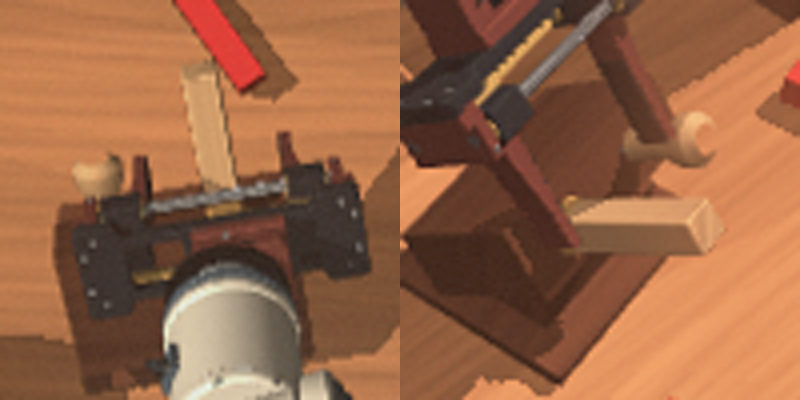

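The fingers (top crop 140 and 287) straddle the file bar (about 210) evenly, and the left one clears the graver at 97. I'll advance, grip and draw.

```bash
python3 - <<'E'
from h import *
from bench import *
q=quat(fx,fy);G=S+.056*fz+.011*fx
move_l(G,.06,q);s=state();print(s["time"],s["ee_pos"]-G,s["ft_force"].round(1))
close();s=state();print(s["time"],s["finger_gap"],s["finger_force"],s["ft_force"].round(1),s["moment"].round(2))
move_l(G+.02*fz,.05,q);s=state();print(s["time"],s["finger_gap"],s["ft_force"].round(1),s["moment"].round(2))
if np.linalg.norm(s["ft_force"])<25:
    move_l(G+.115*fz,.08,q);s=state();print(s["time"],s["finger_gap"],s["ft_force"].round(1),s["moment"].round(2))
d=snap("top","c1");e=snap("scene","c2")
c=cv2.resize(d["frame"][120:240,230:330],None,fx=4,fy=4,interpolation=2);c2=cv2.resize(e["frame"][120:240,320:420],None,fx=4,fy=4,interpolation=2)
cv2.imwrite("pics/c.png",np.hstack([c,c2]))
E
```

```text
14.55 [9.44534464e-05 2.04475765e-05 9.41903621e-05] [ 0.6  0.  -0. ]
15.55 0.023764858747482038 29.997255206108093 [ 1.1 -0.2  0. ] [ 0.09  0.15 -0.  ]
16.1 0.02383266983620258 [-33.   -6.8  -0.3] [-0.87  4.45 -0.1 ]
```

View pics/c.png

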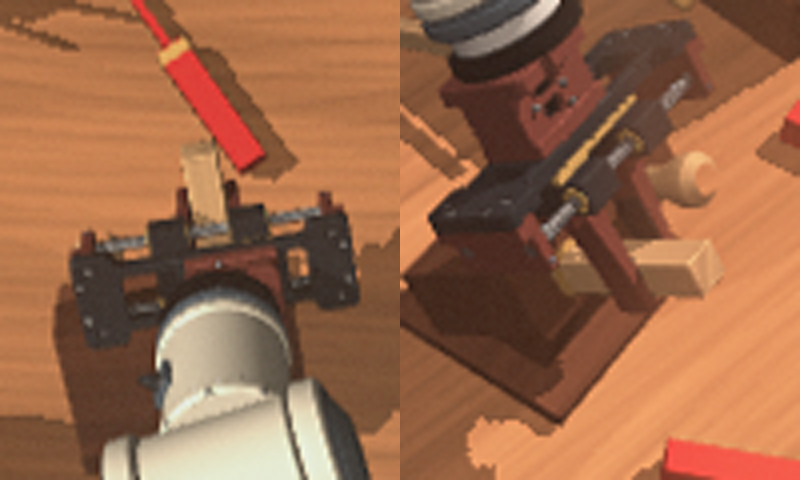

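```bash
python3 - <<'E'
from h import *
from bench import *
s=state();G=S+.056*fz+.011*fx
print(s["time"],(s["ee_pos"]-G)@np.c_[fx,fy,fz],s["ft_force"].round(1),s["moment"].round(2),s["finger_force"],s["ee_rot"],quat(fx,fy))
def pts(n,box):
    d=np.load(n+".npz");P=cloud(d);hsv=cv2.cvtColor(d["frame"],cv2.COLOR_BGR2HSV)
    u0,v0,u1,v1=box;m=np.zeros(P.shape[:2],bool);m[v0:v1,u0:u1]=1
    m&=(P[...,2]>.095)&(P[...,2]<.21)&(hsv[...,2]>120)&(hsv[...,1]<150)
    Q=P[m];L=Q@np.c_[fx,fy,fz];t=L[:,0]<.33
    e=[]
    for a,b in((.57,.59),(.59,.61),(.61,.63),(.63,.648)):
        k=t&(L[:,2]>a)&(L[:,2]<b);e.append([np.round(np.median(L[k,0]),4),np.round(np.median(L[k,1]),4),k.sum()] if k.any() else None)
    print(n,np.percentile(L[:,2],[1,99]).round(4),e)
for n in("scene0","b2","c2"):pts(n,(355,165,402,205))
for n in("top0","b1","c1"):pts(n,(268,150,298,202))
E
```

```text
16.2 [3.27952375e-03 2.61463883e-05 7.51824643e-03] [-33.5  -7.7  -0.5] [-0.85  4.44 -0.09] 30.00374525785446 [ 0.3290662  -0.09454164  0.9390012   0.03246625] [ 0.34038868 -0.09414271  0.93493203  0.03427534]
scene0 [0.5467 0.6552] [[np.float64(0.3227), np.float64(0.0928), np.int64(52)], [np.float64(0.3232), np.float64(0.0928), np.int64(64)], [np.float64(0.324), np.float64(0.0907), np.int64(61)], [np.float64(0.3247), np.float64(0.0874), np.int64(56)]]
b2 [0.5444 0.6549] [[np.float64(0.3229), np.float64(0.0897), np.int64(60)], [np.float64(0.3236), np.float64(0.0919), np.int64(69)], [np.float64(0.3232), np.float64(0.0823), np.int64(108)], [np.float64(0.3248), np.float64(0.089), np.int64(57)]]
c2 [0.5563 0.6555] [[np.float64(0.326), np.float64(0.1574), np.int64(23)], [np.float64(0.3253), np.float64(0.1571), np.int64(23)], [np.float64(0.313), np.float64(0.0873), np.int64(167)], [np.float64(0.3253), np.float64(0.0876), np.int64(59)]]
top0 [0.5549 0.6554] [[np.float64(0.3227), np.float64(0.0918), np.int64(60)], [np.float64(0.3232), np.float64(0.0927), np.int64(57)], [np.float64(0.323), np.float64(0.0918), np.int64(58)], [np.float64(0.3242), np.float64(0.0923), np.int64(52)]]
b1 [0.551 0.655] [[np.float64(0.322), np.float64(0.0917), np.int64(60)], [np.float64(0.323), np.float64(0.093), np.int64(56)], [np.float64(0.3235), np.float64(0.0915), np.int64(58)], [np.float64(0.324), np.float64(0.0921), np.int64(54)]]
c1 [0.5878 0.6551] [[np.float64(0.3242), np.float64(0.0929), np.int64(6)], [np.float64(0.3225), np.float64(0.0923), np.int64(28)], [np.float64(0.3245), np.float64(0.0918), np.int64(59)], [np.float64(0.3248), np.float64(0.0917), np.int64(60)]]
```

The file did not move: the arm deflected 3 mm towards +fx (down) and wedged the blade. I'll unload, then pull in small steps, correcting the sideways force as I go.

```bash
cat > pull.py <<'E'
from h import *
from bench import *
import sys
E_=np.c_[fx,fy,fz]
def log(t):
    s=state();print(t,round(s["time"],2),"F",(s["ft_force"]@E_).round(1),"M",(s["moment"]@E_).round(2),"pos",((s["ee_pos"]-G)@E_*1e3).round(1),round(s["finger_gap"]*1e3,2));return s
G=S+.056*fz+.011*fx;q=quat(fx,fy)
def pull(t,d_end,step=.004,c=.0002,fmax=30):
    """t: commanded offset (fx,fy,fz) from G; admittance on the lateral force"""
    t=np.array(t,float)
    while t[2]<d_end:
        t[2]+=step;move_l(G+E_@t,.06,q);s=state();F=s["ft_force"]@E_
        t[:2]+=np.clip(c*F[:2],-.002,.002)
        print((t*1e3).round(1),"F",F.round(1),"pos",((s["ee_pos"]-G)@E_*1e3).round(1))
        if np.linalg.norm(F)>fmax: break
    return t
E
python3 - <<'E'
from pull import *
move_l(G+E_@[-.001,0,.008],.05,q);log("unl")
move_l(G+E_@[-.004,0,.008],.05,q);log("unl2")
t=pull([-.004,0,.008],.028)
log("end")
E
```

```text
unl 16.59 F [ 1.2  0.5 -1.4] M [0.06 0.26 0.03] pos [-1.  -0.1  7.8] 23.83
unl2 16.84 F [ 3.6 -0.4 -1.4] M [-0.01  0.33  0.  ] pos [-3.8 -0.1  7.6] 23.75
[-3.2  0.2 12. ] F [3.8 0.9 0.7] pos [-4.2 -0.  12.9]
[-2.9  0.3 16. ] F [ 1.7  0.5 -1.2] pos [-3.6  0.2 16.8]
[-2.6  0.3 20. ] F [ 1.3  0.3 -1.4] pos [-3.1  0.3 20.5]
[-2.3  0.4 24. ] F [ 1.6  0.2 -1.5] pos [-2.8  0.3 24.5]
[-2.   0.5 28. ] F [ 1.5  0.6 -1.3] pos [-2.5  0.4 28.5]
end 18.09 F [ 1.5  0.6 -1.3] M [0.01 0.31 0.04] pos [-2.5  0.4 28.5] 23.89
```

The load is now just the file's weight (about 2 N), so it is sliding freely. Continuing.

```bash
python3 - <<'E'
from pull import *
t=pull([-.002,.0005,.028],.112,step=.012,c=.0)
log("end");d=snap("top","d1");e=snap("scene","d2")
c=cv2.resize(d["frame"][110:230,230:330],None,fx=4,fy=4,interpolation=2);c2=cv2.resize(e["frame"][100:220,320:420],None,fx=4,fy=4,interpolation=2)
cv2.imwrite("pics/d.png",np.hstack([c,c2]))
E
```

```text
[-2.   0.5 40. ] F [ 0.9 -0.2 -0.8] pos [-2.3  0.5 41. ]
[-2.   0.5 52. ] F [-0.2  0.4 -0.3] pos [-2.3  0.5 52.9]
[-2.   0.5 64. ] F [ 1.6 -0.1 -0.6] pos [-2.2  0.5 64.8]
[-2.   0.5 76. ] F [ 0.2  0.3 -1.6] pos [-2.2  0.5 76.7]
[-2.   0.5 88. ] F [ 1.1 -0.2 -1.1] pos [-2.2  0.5 88.8]
[ -2.    0.5 100. ] F [ 1.7  0.8 -0.8] pos [ -2.1   0.5 100.5]
[ -2.    0.5 112. ] F [ 0.9 -0.7 -1.4] pos [ -2.1   0.5 112.4]
[ -2.    0.5 124. ] F [ 1.1 -2.2 -1.2] pos [ -2.1   0.5 124.3]
end 20.89 F [ 1.1 -2.2 -1.2] M [0.03 0.33 0.01] pos [ -2.1   0.5 124.3] 23.85
```

View pics/d.png

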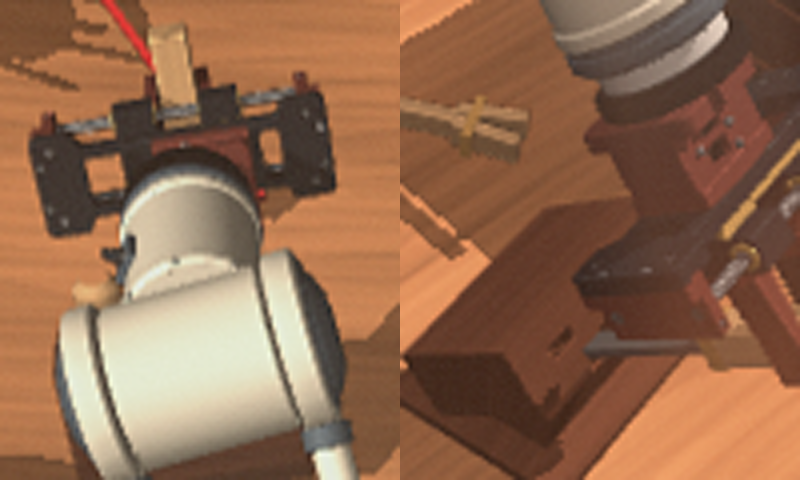

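The blade is out of the socket (crop 590,345) and the graver is in place. I'll lift and carry the file to the lamp front.

```bash
python3 - <<'E'
from pull import *
move_l(G+E_@[-.002,.0005,.135],.08,q)
p=state()["ee_pos"]
for dz,dx in((.17,-.06),(.13,-.04),(.10,0)):
    try: move_l(p+[dx,0,dz],.15,q);print("up",dz);break
    except IKError: pass
log("lift")
F=LO-.17*x_-.03*y_+(.225-.011)*z_;qf=quat(-z_,x_)
for h in(.14,.11,.08):
    try: move_to(F+h*z_,qf);print("over",h);break
    except IKError: pass
log("over")
d=snap("scene","e1");snap("top","e2")
E
```

```text
up 0.17
lift 22.64 F [ 2.   0.7 -1.5] M [0.01 0.29 0.02] pos [-168.6   12.3  198.4] 24.04
over 0.14
over 24.67 F [ 2.  -0.6 -1. ] M [-0.1  -0.02 -0.08] pos [-393.2 -408.9 -108.8] 23.56
```

View pics/e1.png

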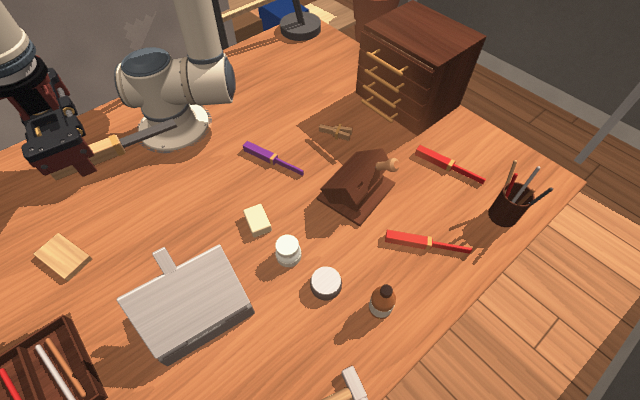

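The file is held level at (105,145), blade towards +y. The graver (390,163) and the bystanders have not moved, and the panel is still up. I'll descend and measure the file's tilt and position.

```bash
python3 - <<'E'
from pull import *
F=LO-.17*x_-.03*y_+(.225-.011)*z_;qf=quat(-z_,x_)
move_l(F,.1,qf);hold(.5);s=state();print(s["time"],s["ee_pos"]-F,s["finger_gap"])
d=snap("scene","f1");snap("top","f2")
for n in("f1","f2"):
    d=np.load(n+".npz");P=cloud(d);L=np.stack([(P-LO)@e for e in(x_,y_,z_)],-1);hsv=cv2.cvtColor(d["frame"],cv2.COLOR_BGR2HSV)
    m=(abs(L[...,0]+.17)<.03)&(L[...,1]>-.01)&(L[...,1]<.16)&(L[...,2]>.15)&(L[...,2]<.27)
    Q=L[m];print(n,len(Q))
    if len(Q)<20: continue
    print(Q.min(0).round(3),Q.max(0).round(3))
    for a in np.arange(-.01,.16,.015):
        k=(Q[:,1]>=a)&(Q[:,1]<a+.015)
        if k.sum()>3: print(round(a,3),k.sum(),"x",np.median(Q[k,0]).round(4),"z",np.median(Q[k,2]).round(4),"hsv",np.median(hsv[m][k],0))
E
python3 -c "
import cv2;a=cv2.imread('pics/f1.png')[90:350,0:300];cv2.imwrite('pics/f.png',cv2.resize(a,None,fx=2,fy=2))"
```

```text
26.8167 [ 7.92862616e-06 -5.89552976e-06  3.43113913e-05] 0.023952830659937335
f1 832
[-0.184 -0.009  0.211] [-0.157  0.126  0.238]
-0.01 117 x -0.1617 z 0.2349 hsv [ 18. 113. 247.]
0.005 144 x -0.1605 z 0.234 hsv [ 15. 119. 238.]
0.02 146 x -0.161 z 0.234 hsv [ 15.  142.  209.5]
0.035 76 x -0.1681 z 0.2259 hsv [ 12.  45. 124.]
0.05 72 x -0.1682 z 0.2256 hsv [ 11.  47. 125.]
0.065 69 x -0.1684 z 0.2252 hsv [ 11.  47. 126.]
0.08 67 x -0.1686 z 0.2251 hsv [ 11.  47. 126.]
0.095 68 x -0.1686 z 0.2248 hsv [ 11.  49. 126.]
0.11 65 x -0.1681 z 0.2245 hsv [ 11.  48. 124.]
0.125 8 x -0.1686 z 0.2246 hsv [ 11.  110.5 157. ]
f2 462
[-0.182 -0.01   0.211] [-0.159  0.125  0.242]
-0.01 59 x -0.1708 z 0.2357 hsv [ 18. 115. 223.]
0.005 65 x -0.1708 z 0.2352 hsv [ 17. 115. 223.]
0.02 70 x -0.1707 z 0.234 hsv [ 17.  143.5 222. ]
0.035 44 x -0.1702 z 0.2262 hsv [ 14.  41. 107.]
0.05 44 x -0.1706 z 0.2261 hsv [ 14.   41.5 108. ]
0.065 47 x -0.1703 z 0.2259 hsv [ 15.  42. 109.]
0.08 43 x -0.1703 z 0.2247 hsv [ 14.  42. 109.]
0.095 43 x -0.17 z 0.2251 hsv [ 15.  43. 109.]
0.11 46 x -0.171 z 0.2251 hsv [ 13.  43. 109.]
```

View pics/f.png

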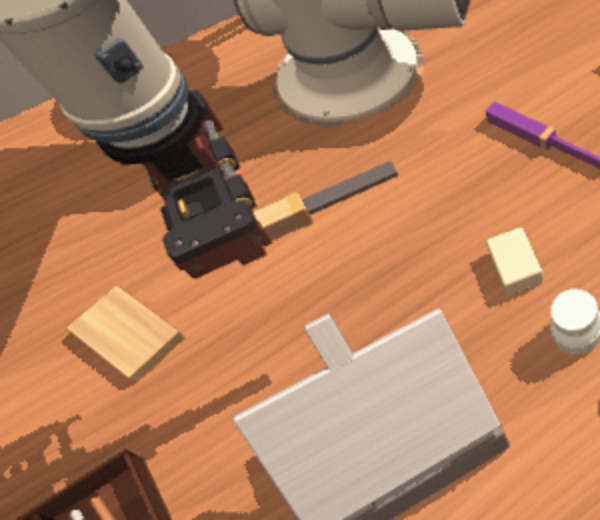

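The file is level to within 1°, runs along lamp y, has its shoulder at about (−0.17, 0.034, 0.223) in the lamp frame, and is clear of everything. Handing in.

```bash
python3 -c "
from bench import *
print(job_done())"
```

```text
the job is handed in; nothing more can be done
None
```

The job is handed in: the panel was standing by itself at about 50.5° when measured after release, and the file is held still, level (within about 1°) and side-on in front of it, about 22 cm up; the graver and bystanders look undisturbed in the camera pictures, but the interface returned no verdict.

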